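# Start the UV cure of a batch of resin prints

### The job

Start the cure of these fresh resin prints: put every one of them on the curing station's turntable, not touching each other, gripping them lightly because they are still soft, and shut the amber hood over them. Lift off the cup that covers the dial and leave it on the bench, and set the timer to the long tick by turning only the small inner knob; the outer ring keeps its lamp power setting. Last of all, with the batch under the shut hood and the timer set, press the start button; leave the tape, putty jar and cutter where they are.

Things in the scene. Friction and masses are not known exactly. Their poses are not given: they have to be found in the camera images.
- cure: UV curing station, fixed. Origin at bench level below the turntable's centre; x away from its front, y to its left, z up. Tub 210 (x) x 215 mm, lip 6 mm thick, top 45 mm up. Turntable in it 176 mm across, top 36 mm up, does not turn. Joined on its right (-y) the control deck, 210 (x) x 130 mm, top 50 mm up, its centre at y -172.5 mm; on it the dial at x -35 and start button at x 60 mm.
- platter (a point): Centre of the turntable's top face.
- hood (a joint): Clear amber hood of the curing station, an upside-down box 210 x 215 x 90 mm, hinged along the tub's far top edge; rad, 0 = shut, growing as it opens up and back, at most 1.75; it starts open. A stiff hinge: it stays where it is left (about 0.6 N m of friction, hood 0.35 kg).
- hood_hinge (a point): On the hinge line of the hood (parallel to the station's y), in the middle; in the station's frame (105, 0, 45) mm.
- hood_handle (a point): Middle of the hood's handle, a steel bar about 10 mm thick, 100 mm long, parallel to the station's y, 35 mm off the hood's front face and 20 mm below the hood's top. Hood shut: at (-140, 0, 115) mm in the station's frame, 245 mm ahead of and 70 mm above the hinge. Hood open: it points up. It can be pinched from above all the way, the bar rolling in the fingers.
- timer (a joint): Small inner knob of the dial, the timer: aluminium cylinder 22 mm across, standing 22 mm above the outer ring, black line on top from axis to rim. rad, clockwise from above, 0 to 2.8, friction 0.03 N m. Eight white ticks on the deck round the dial are 0.4 rad apart, the first at 0, the long one at 2.0 rad, where the line points straight away from the front (station +x), to the start button.
- timer_top (a point): On the dial's axis, centre of the top of the inner knob, 87 mm above the bench; it is under the cup at the start.
- power (a joint): Outer ring of the dial, the lamp power: black knurled ring, 40 mm across, 14 mm high; its top is 65 mm above the bench, 22 mm below the inner knob's top. rad, clockwise from above. It turns easily (0.02 N m): fingertips that rest on it drag it round. Its setting varies and must be kept.
- power_mark (a point): White mark on top of the outer ring, 18 mm from the axis.
- start (a joint): Start button: grey push button, 24 mm across, spring-loaded, on the deck behind the dial; m, 0 = up, 0.006 = fully down with about 5 N.
- start_top (a point): Centre of the top of the start button.
- cup: White plastic mixing cup, upside down over the dial, with its rim on the deck: 66 mm high, 54 mm across its (upper) closed end, 64 mm across the rim, 30 g. Origin at the centre of the open rim; z points to the closed end.
- tape: Roll of masking tape lying flat, 100 mm across, 24 mm high, hole 76 mm; not part of the job. Origin at the centre of its underside.
- putty: Closed jar of putty, 60 mm across, 65 mm high; not part of the job. Origin at the centre of its underside.
- cutter: Yellow snap-off cutter lying flat, about 150 x 22 x 14 mm; not part of the job. Origin at the centre of its underside.
- print_a: Grey resin print, a head with ears; on the steel tray (rim 12 mm high, floor 3 mm) at the left, or absent. Square raft 46 x 46 x 4 mm, square plinth 28 x 28 mm from 4 to 30 mm up, head 26 mm wide; 63 to 70 mm high in all, about 45 g. Origin: centre of the raft's underside, z up, x and y square to the plinth. Still soft: grip the plinth; a grip of over about 40 N dents it.
- print_b: Grey resin print, a head with two small horns; on the steel tray (rim 12 mm high, floor 3 mm) at the left, or absent. Square raft 46 x 46 x 4 mm, square plinth 28 x 28 mm from 4 to 30 mm up, head 26 mm wide; 63 to 70 mm high in all, about 45 g. Origin: centre of the raft's underside, z up, x and y square to the plinth. Still soft: grip the plinth; a grip of over about 40 N dents it.
- print_c: Grey resin print, a head with a brimmed hat; on the steel tray (rim 12 mm high, floor 3 mm) at the left, or absent. Square raft 46 x 46 x 4 mm, square plinth 28 x 28 mm from 4 to 30 mm up, head 26 mm wide; 63 to 70 mm high in all, about 45 g. Origin: centre of the raft's underside, z up, x and y square to the plinth. Still soft: grip the plinth; a grip of over about 40 N dents it.
- print_d: Grey resin print, a head with a bun of hair; on the steel tray (rim 12 mm high, floor 3 mm) at the left, or absent. Square raft 46 x 46 x 4 mm, square plinth 28 x 28 mm from 4 to 30 mm up, head 26 mm wide; 63 to 70 mm high in all, about 45 g. Origin: centre of the raft's underside, z up, x and y square to the plinth. Still soft: grip the plinth; a grip of over about 40 N dents it.
Mind the look-alikes: they are no part of the job. What is shaped like the print_b but purple is not meant.

How it is judged:
On the way, in this order (a step that is already met when the one before it is completed fails the run):
1. every print lies in the tub under the shut hood, none touching another, and the timer's line is at the long tick (horizontal distance between each of print_a, print_b, print_c, print_d and platter below 0.098 m and height (world z) of each of print_a, print_b, print_c, print_d below 0.075 m and contact force between print_a and print_b below 0.02 N and contact force between each of print_a, print_b and print_c below 0.02 N and contact force between each of print_a, print_b, print_c and print_d below 0.02 N and value of joint hood below 0.06 rad and value of joint timer between 1.86 and 2.14 rad), for 0.2 s.
2. the start button is pressed down (value of joint start above 0.004 m), for 0.05 s.
At the end, for the whole second after the job is handed in: Every print lies in the tub, origin within 98 mm of the turntable's centre, not touching another; hood shut within 0.06 rad; timer within 0.14 rad of the long tick (2.0 rad); cup at rest on the bench, off the deck and out of the tub (all of step 1 and height (world z) of cup below 0.045 m and horizontal distance between cup and timer_top above 0.08 m and horizontal distance between cup and platter above 0.13 m and linear speed of cup below 0.02 m/s).
It fails at once if the outer ring is turned by more than about 0.17 rad (its mark moves more than 3 mm) (distance of power_mark from where it was at the start of the episode above 0.003 m).
It fails at once if a print is squeezed too hard (the two fingers' forces on it sum to more than 110 N) (contact force between the fingers and print_a above 110 N or contact force between the fingers and print_b above 110 N or contact force between the fingers and print_c above 110 N or contact force between the fingers and print_d above 110 N).
It fails at once if the tape, putty jar or cutter is moved by more than 25 mm (distance of any of tape, putty, cutter from where it was at the start of the episode above 0.025 m).
Of print_a, print_b, print_c, print_d only 2 to 4 are there at a start; the rules pass over those that are not, and their reading is None.
At some moment in a run one of print_a, print_b, print_c, print_d may be knocked a few centimetres aside while the robot is not near it.
Once in a run the grip may slacken for a moment while it holds something.
It also fails if it takes over 210 s, if anything falls off the work surface, if the arm or the gripper's body presses on something with over 40 N, if the wrist force passes 120 N, or if a joint passes its speed limit or range.

### The arm

A 6-joint arm with a two-finger parallel gripper is mounted at the origin on the work surface. World frame = base frame: x ahead of the robot, y to its left, z up, the work surface at z = 0. Lengths are in m, angles in rad, forces in N, time in s.
With the tool pointing down it reaches from about 0.35 to 0.775 m from the base axis. Payload 7.3 kg.
Tool frame: the origin (TCP) lies at the centre of the arm's flange, where the gripper is bolted on; the fingertips stand 178 mm ahead of it and the grasp point (between the pads) lies robot.pinch_z ahead of it (robot.pinch_z is the distance from the TCP to the grasp point, in m); x points along the fingers, z is the direction in which the jaws open and shut, and the axes are right-handed (so a half turn about x gives the same grasp; the last joint's range is limited). The gripper opens to 92 mm and grips with 3 to 60 N. Pads are 19 mm wide; open, the fingers measure 130 mm over their backs; the gripper's body (75 mm by 190 mm) begins 47 mm behind the grasp point.
Start: joints at [-1.259, 0.342, 1.524, -0, 1.275, -0.146], TCP at [0.232, -0.471, 0.405] pointing down, gripper open.
Joint ranges: [-2.53, 2.53], [-0.77, 2.02], [0.04, 2.7], [-1, 4.14], [0.28, 2.66], [-3.11, 3.11]. Speed limits (rad/s): [2.57, 2.57, 3.14, 3.14, 3.14, 3.14].

### API

Orientations are given as [roll, pitch, yaw] about the fixed x, y, z axes, in that order (R = Rz(yaw) Ry(pitch) Rx(roll)).
In Python, from cell import robot gives the robot as it stands.
- The arm moves only by the shell command python3 -m jog 'ROWS' [FORCE]. ROWS is JSON, a list of rows, each an object of numbers: "fingers": the closure, from 0 (fully open) to 1 (shut); "x", "y", "z": the shift along the tool's x, y, z in cm; "spin": the turn about the tool's x in degrees. A call has 1 to 5 rows; each row is the pose to reach, as a shift and turn from the pose commanded when the call began, along the tool's axes at that moment; what a row does not reach only later rows make up. A row lasts 1/8 s, in which the tool goes at most 62.5 mm and 10.7 degrees, less where a joint would pass 70% of its speed; a pose out of reach is approached as far as the arm can. A call with a gripper value outside its range is refused whole. The fingers move at their own pace and stop on an object; FORCE is the grip in N (left out, the last holds). Time passes only in rows, so rows that repeat a pose let the fingers close. It gives the time, the measured TCP pose, the force and the opening at its end, in the units of the state.
- robot.observe(): the state, without advancing time (a new reading comes with each control period).
- robot.read_camera(name): name is "scene" or "top" or "wrist"; returns a dict with "color" (400x640x3 uint8, red, green, blue), "mtx" (3x3 intrinsics, pixels), "k1" (the pictures are not rectified: a ray, as slopes to the right and down, at radius r is drawn at 1 + k1 r^2 times it, then the intrinsics apply), "view" (4x4, takes a point from world to camera coordinates); the wrist camera has in their place "T_tool_cam" (4x4, takes a point from camera to tool coordinates, whose origin is the TCP and whose axes are the tool frame's). Camera axes: x right, y down, z forward; pixel columns grow to the right and rows downward; lengths in m; the calibration is good to about 2 mm. A picture is of the moment at which its call begins: read the wrist's pose just before it. There is no depth.
- robot.hand_in(): hands the job in, once; it reports no verdict.
Trained networks look in a picture, given as the dict that the camera call returned (one of the last four; its "shot" number tells which), for a name from the list of things; names that differ only in an ending like _2 or _b are one class to them, and where a whole thing is asked for, a point or a joint stands for the part that bears it (a point fixed in the world has none). Each returns a list of dicts, best first, with "conf" (0 to 1); they miss things now and then, are a little off and sometimes report something else, mostly with a low value. They report only what shows in the picture. A call takes as long as a camera call. They do not tell look-alikes from the thing itself.
- robot.look_for(target, picture): "xy" ([column, row] in pixels, amid what is visible of it).
The state is a dict: "time": time; "qpos": joint angles; "qvel": joint speeds; "joint_efforts": joint torques, N m; "tool_pos": TCP position; "tool_rot": TCP orientation; "contact_force": force on the tool from outside, world axes, zero at the start; "torque": the same for the moment, N m; "opening": finger opening in m.
Only numpy, scipy, OpenCV 4.12 (cv2) and the standard library are available. Lean on these libraries where they do the work, as an engineer would, in place of code of your own. Each camera call takes 0.05 s, during which the arm holds its last target. There are 200 camera calls.

## Working session

There is one attempt and no reset: what is moved stays moved. The work goes in short steps, Python scripts to look and compute and a shell command to move; the robot and the scene stay as the last step left them, time stands still between calls to the robot, and variables do not carry over. Pictures are saved under pics/ and viewed, on a budget of 19 in all, crops included, one or two more only if the job needs it, and the job is handed in when it is done.

```bash
ls; mkdir -p pics
cat > h.py <<'E'
import numpy as np, cv2, json
from cell import robot
from scipy.spatial.transform import Rotation as R
def tool():
    o=robot.observe(); p=np.array(o["tool_pos"]); return p,R.from_euler('xyz',o["tool_rot"]).as_matrix()
def cam(name):
    p,M=tool(); d=robot.read_camera(name)
    if name=="wrist":
        T=np.eye(4);T[:3,:3]=M;T[:3,3]=p; d["c2w"]=T@np.array(d["T_tool_cam"])
    else: d["c2w"]=np.linalg.inv(np.array(d["view"]))
    return d
def toworld(d,xy,z):
    K=np.array(d["mtx"]); s=np.array([(xy[0]-K[0,2])/K[0,0],(xy[1]-K[1,2])/K[1,1]]); u=s.copy()
    for _ in range(20): u=s/(1+d["k1"]*(u@u))
    r=d["c2w"][:3,:3]@np.array([u[0],u[1],1]); o=d["c2w"][:3,3]
    return o+r*(z-o[2])/r[2]
def topix(d,P):
    c=np.linalg.inv(d["c2w"])@np.append(P,1); u=c[:2]/c[2]; u=u*(1+d["k1"]*(u@u)); K=np.array(d["mtx"])
    return [round(float(K[0,0]*u[0]+K[0,2]),1),round(float(K[1,1]*u[1]+K[1,2]),1)]
def save(d,n): cv2.imwrite("pics/"+n,np.array(d["color"])[:,:,::-1])
def find(d,names):
    for n in names:
        print(n,[(np.round(r["xy"],0).tolist(),round(r["conf"],2)) for r in robot.look_for(n,d)])
E
python3 - <<'E'
from h import *
print(robot.observe(), robot.pinch_z)
d=cam("top"); save(d,"top0.png")
find(d,["cup","print_a","print_b","print_c","print_d","tape","putty","cutter","hood_handle","start_top","platter"])
print(np.round(d["c2w"],3).tolist())
d=cam("scene"); save(d,"scene0.png")
find(d,["cup","print_a","hood_handle","start_top"])
print(np.round(d["c2w"],3).tolist())
E
```

```text
pics
{'time': 0.0, 'qpos': array([-1.25898771e+00,  3.42723497e-01,  1.52503702e+00,  3.31523588e-05,
        1.27539363e+00, -1.45956989e-01]), 'qvel': array([ 0.00016286, -0.00066685,  0.00057918, -0.00123215, -0.0001582 ,
        0.00130336]), 'joint_efforts': array([ 3.06664544e-03, -4.31240237e+01, -2.44218278e+01,  7.20061501e-02,
        5.60087641e-02, -1.08053277e-04]), 'tool_pos': array([ 0.23202198, -0.47079095,  0.40403737]), 'tool_rot': array([2.97533651, 1.56923452, 1.86229611]), 'contact_force': array([-0.2204816 , -0.05188107,  0.01948975]), 'torque': array([ 0.03053848,  0.00535526, -0.02014098]), 'opening': 0.0918767240479235} 0.1592
cup [([382.0, 198.0], 0.81)]
print_a [([231.0, 217.0], 0.77), ([218.0, 271.0], 0.76), ([194.0, 224.0], 0.49)]
print_b [([231.0, 217.0], 0.77), ([218.0, 271.0], 0.76), ([194.0, 224.0], 0.49)]
print_c [([231.0, 217.0], 0.77), ([218.0, 271.0], 0.76), ([194.0, 224.0], 0.49)]
print_d [([231.0, 217.0], 0.77), ([218.0, 271.0], 0.76), ([194.0, 224.0], 0.49)]
tape [([425.0, 157.0], 0.84)]
putty [([427.0, 203.0], 0.7)]
cutter [([246.0, 134.0], 0.8), ([381.0, 197.0], 0.44)]
hood_handle [([331.0, 124.0], 0.77)]
start_top []
platter [([340.0, 165.0], 0.84), ([196.0, 222.0], 0.37)]
[[-0.008, -0.996, 0.091, 0.333], [-1.0, 0.007, -0.011, -0.012], [0.01, -0.091, -0.996, 1.387], [0.0, 0.0, 0.0, 1.0]]
cup [([325.0, 155.0], 0.89)]
print_a [([416.0, 316.0], 0.76), ([368.0, 346.0], 0.68), ([358.0, 308.0], 0.59)]
hood_handle [([323.0, 127.0], 0.66), ([256.0, 191.0], 0.64)]
start_top []
[[-0.998, 0.049, -0.041, 0.526], [0.063, 0.869, -0.491, 0.605], [0.011, -0.493, -0.87, 1.25], [0.0, 0.0, 0.0, 1.0]]
```

View pics/top0.png

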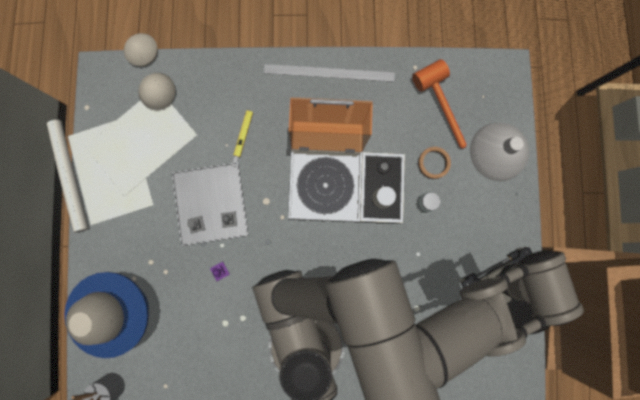

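View pics/scene0.png

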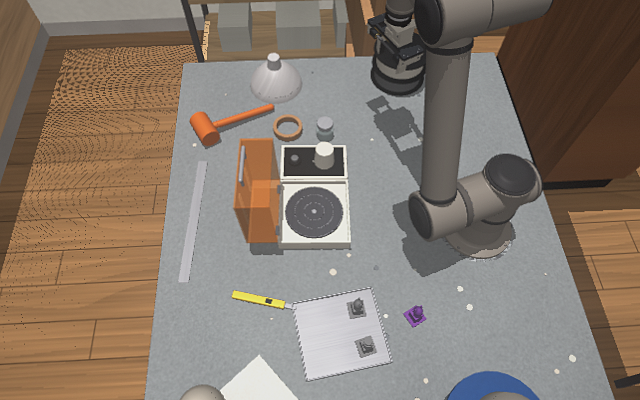

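Two grey prints sit on the tray, at (196,224) and (229,219) in the top picture. The look-alike is the purple one at (219,271), which I reject. The cup is at (386,197), the platter at (325,185) and the button at (384,167). The hood stands open on the far side.

Run:
```python
from h import *
d=cam("top")
c=np.array(d["color"])[:,:,::-1]
for n,xy,z in [("platter",(325,185.5),.036),("button",(384,167.5),.055),("cup top",(386,197),.066+.05),("pA",(196,224),.03),("pB",(229,219),.03),("putty",(431,202),.065),("tape",(434,163),.024),("tubFL",(289,220),.045),("tubFR",(404,222),.05),("handle",(331,102),.28),("cutter",(243,134),.014)]:
    print(n,np.round(toworld(d,xy,z),3))
cv2.imwrite("pics/crop1.png",cv2.resize(c[150:290,170:410],None,fx=3.3,fy=3.3,interpolation=cv2.INTER_CUBIC))
p,M=tool();print(p,M)
d=cam("wrist");print(np.round(np.array(d["T_tool_cam"]),3),d["mtx"],d["k1"])
```

```text
platter [ 0.488 -0.061  0.036]
button [ 0.539 -0.239  0.055]
cup top [ 0.444 -0.232  0.116]
pA [0.373 0.332 0.03 ]
pB [0.388 0.231 0.03 ]
putty [ 0.433 -0.376  0.065]
tape [ 0.557 -0.401  0.024]
tubFL [0.383 0.048 0.045]
tubFR [ 0.374 -0.297  0.05 ]
handle [ 0.674 -0.07   0.28 ]
cutter [0.654 0.193 0.014]
[ 0.23206548 -0.47092437  0.40477221] [[ 4.24405151e-05  8.97028291e-01  4.41973125e-01]
 [-1.40415269e-04  4.41973126e-01 -8.97028281e-01]
 [-9.99999989e-01 -2.39894329e-05  1.44714036e-04]]
[[ 0.001 -0.3    0.954  0.02 ]
 [ 0.001 -0.954 -0.3    0.082]
 [ 1.     0.001 -0.    -0.   ]
 [ 0.     0.     0.     1.   ]] [[303.53714409   0.         323.82669814]
 [  0.         303.53714409 198.3505488 ]
 [  0.           0.           1.        ]] -0.02812218146225635
```

View pics/crop1.png

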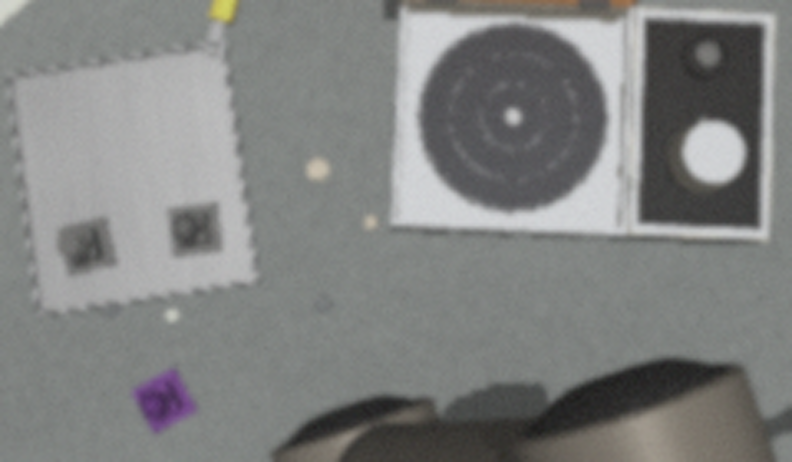

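Yes: the two grey prints are at crop (88,245) and (195,230), and the purple look-alike is at (165,400). The station yaw is about -1.5°. I'll do the cup first.

```bash
cat >> h.py <<'E'
def go(x,y,z,a=None):
    """rows values for grasp point at x,y,z, jaw axis angle a (deg, world, mod 180)"""
    p,M=tool(); g=p+M[:,0]*robot.pinch_z; v=M.T@(np.array([x,y,z])-g)*100
    cur=np.degrees(np.arctan2(M[1,2],M[0,2])); s=0
    if a is not None: s=-((a-cur+90)%180-90)
    print("grasp",np.round(g,4),"jaw",round(cur,1),"-> x %.2f y %.2f z %.2f spin %.1f"%(*v,s),"q6 %.2f"%robot.observe()["qpos"][5])
E
python3 -c "
from h import *
go(.447,-.232,.19,88.5)"
```

```text
grasp [ 0.2321 -0.4709  0.2455] jaw -63.8 -> x 5.55 y 29.84 z -11.94 spin 27.7 q6 -0.15
```

```bash
python3 -m jog '[{"x":1,"y":6,"z":-2.4,"spin":5.5},{"x":2,"y":12,"z":-4.8,"spin":11},{"x":3,"y":18,"z":-7.2,"spin":16.5},{"x":4,"y":24,"z":-9.6,"spin":22},{"x":5.5,"y":29.8,"z":-11.9,"spin":27.7}]' 12; python3 -m jog '[{"x":0},{"x":0},{"x":0}]'
python3 - <<'E'
from h import *
go(.447,-.232,.19,88.5)
d=cam("wrist"); save(d,"w1.png"); find(d,["cup","start_top","putty"])
for n in ["cup","start_top"]:
    for r in robot.look_for(n,d)[:1]: print(n,toworld(d,r["xy"],.116 if n=="cup" else .055))
print(topix(d,[.447,-.232,.116]),topix(d,[.447,-.232,.05]))
E
```

```text
grasp [ 0.2321 -0.4709  0.2455] jaw -63.8 -> x 5.55 y 29.84 z -11.94 spin 27.7 q6 -0.15
cup []
start_top []
putty []
[149.5, -224.0] [188.8, -151.2]$[0]: bad value
$[0]: bad value
```

View pics/w1.png

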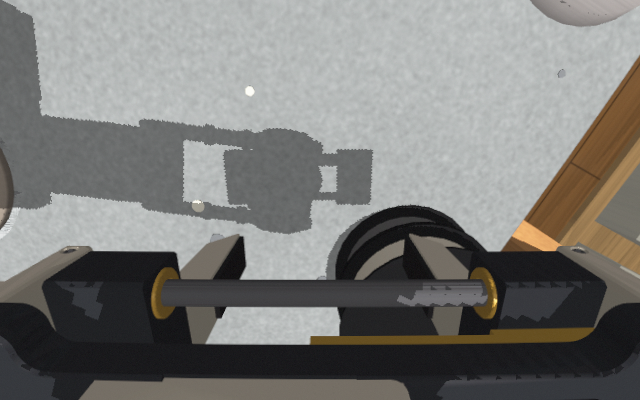

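The picture shows only bench, because the rows were refused. I suspect every row needs all the keys.

```bash
python3 -m jog '[{"fingers":0,"x":1,"y":6,"z":-2.4,"spin":5.5},{"fingers":0,"x":2,"y":12,"z":-4.8,"spin":11},{"fingers":0,"x":3,"y":18,"z":-7.2,"spin":16.5},{"fingers":0,"x":4,"y":24,"z":-9.6,"spin":22},{"fingers":0,"x":5.5,"y":29.8,"z":-11.9,"spin":27.7}]' 12; python3 -m jog '[{"fingers":0,"x":0,"y":0,"z":0,"spin":0},{"fingers":0,"x":0,"y":0,"z":0,"spin":0},{"fingers":0,"x":0,"y":0,"z":0,"spin":0}]'
python3 - <<'E'
from h import *
go(.447,-.232,.19,88.5)
d=cam("wrist"); save(d,"w2.png"); find(d,["cup","start_top","putty"])
for n in ["cup","start_top"]:
    for r in robot.look_for(n,d)[:1]: print(n,toworld(d,r["xy"],.116 if n=="cup" else .055))
print(topix(d,[.447,-.232,.116]),topix(d,[.447,-.232,.05]))
E
```

```text
time: 1.88
tool_pos: [0.4393, -0.2405, 0.3528]
tool_rot: [0.893, 1.569, -0.707]
contact_force: [0.6, -0.1, 0.0]
opening: 0.0918
time: 2.25
tool_pos: [0.4375, -0.2432, 0.353]
tool_rot: [0.571, 1.57, -1.027]
contact_force: [0.5, 0.1, 0.0]
opening: 0.0919
grasp [ 0.4376 -0.2433  0.1938] jaw -91.6 -> x 0.38 y 0.91 z -1.15 spin -0.1 q6 0.94
cup [([311.0, 189.0], 0.97), ([116.0, 8.0], 0.73)]
start_top [([314.0, 74.0], 0.98)]
putty [([457.0, 182.0], 0.84), ([118.0, 8.0], 0.54)]
cup [ 0.45821537 -0.23386671  0.116     ]
start_top [ 0.54367912 -0.23681759  0.055     ]
[309.1, 203.8] [312.3, 182.0]
```

View pics/w2.png

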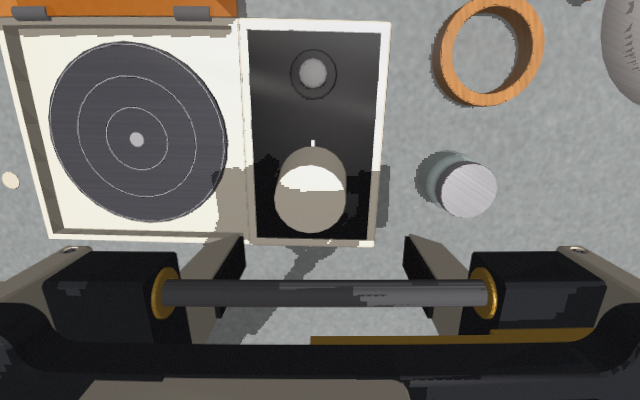

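The wrist view shows the cup's top disc at about (310,199), the button at (314,74), the platter centre at (136,139) and the putty jar at (468,190). All of these fit the estimate.

Run:
```python
from h import *
d=cam("wrist")
P=toworld(d,(136,139),.036);B=toworld(d,(313.5,73),.057);C=toworld(d,(310,199),.116)
print(P,B,C)
v=B-P; yaw=np.arctan2(v[1],v[0])-np.arctan2(-.1725,.060); print("yaw",yaw)
c,s=np.cos(yaw),np.sin(yaw); f=lambda x,y:P[:2]+[c*x-s*y,s*x+c*y]
print("dial",f(-.035,-.1725),"handle",f(-.140,0),"hinge",f(.105,0))
go(.450,-.233,.095,88.5)
```

```text
[ 0.49156718 -0.06008447  0.036     ] [ 0.54408093 -0.23614746  0.057     ] [ 0.45104007 -0.23215146  0.116     ]
yaw -0.04487085630209009
dial [ 0.44886479 -0.2308409 ] handle [ 0.3517081  -0.05380466] hinge [ 0.5964615  -0.06479433]
grasp [ 0.4379 -0.2425  0.1936] jaw -91.5 -> x 9.86 y 1.18 z -0.98 spin -0.0 q6 0.94
```

```bash
python3 -m jog '[{"fingers":0,"x":0,"y":1.2,"z":-1,"spin":0},{"fingers":0,"x":5,"y":1.2,"z":-1,"spin":0},{"fingers":0,"x":9.9,"y":1.2,"z":-1,"spin":0},{"fingers":0,"x":9.9,"y":1.2,"z":-1,"spin":0},{"fingers":0,"x":9.9,"y":1.2,"z":-1,"spin":0}]' 12; python3 -m jog '[{"fingers":1,"x":0,"y":0,"z":0,"spin":0},{"fingers":1,"x":0,"y":0,"z":0,"spin":0},{"fingers":1,"x":0,"y":0,"z":0,"spin":0},{"fingers":1,"x":0,"y":0,"z":0,"spin":0},{"fingers":1,"x":0,"y":0,"z":0,"spin":0}]' 12; python3 -c "
from h import *
go(.450,-.233,.095)"
```

```text
time: 3.22
tool_pos: [0.4513, -0.2325, 0.2551]
tool_rot: [1.005, 1.569, -0.591]
contact_force: [-0.2, -0.3, -0.3]
opening: 0.0921
time: 3.85
tool_pos: [0.4505, -0.2325, 0.254]
tool_rot: [0.812, 1.57, -0.785]
contact_force: [-1.1, -0.1, 4.2]
opening: 0.0596
grasp [ 0.4506 -0.2326  0.0948] jaw -91.5 -> x -0.02 y -0.05 z 0.05 spin 0.0 q6 0.97
```

```bash
python3 -m jog '[{"fingers":1,"x":0,"y":0,"z":0,"spin":0},{"fingers":1,"x":-3,"y":0,"z":0,"spin":0},{"fingers":1,"x":-6,"y":0,"z":0,"spin":0},{"fingers":1,"x":-9,"y":0,"z":0,"spin":0},{"fingers":1,"x":-9,"y":0,"z":0,"spin":0}]' 15; python3 -c "
from h import *
go(.295,-.265,.165)
d=cam('wrist');find(d,['cup','timer_top'])"
```

```text
time: 4.47
tool_pos: [0.4508, -0.2326, 0.3453]
tool_rot: [0.978, 1.567, -0.618]
contact_force: [0.0, 0.1, 0.3]
opening: 0.0597
grasp [ 0.4513 -0.2329  0.1861] jaw -91.5 -> x 2.06 y -15.55 z 3.60 spin 0.0 q6 0.97
cup [([324.0, 255.0], 0.69), ([124.0, 15.0], 0.56)]
timer_top [([330.0, 89.0], 0.69)]
```

```bash
python3 -m jog '[{"fingers":1,"x":0,"y":-5,"z":1.2,"spin":0},{"fingers":1,"x":0,"y":-10,"z":2.4,"spin":0},{"fingers":1,"x":0,"y":-15.5,"z":3.6,"spin":0},{"fingers":1,"x":4,"y":-15.5,"z":3.6,"spin":0},{"fingers":1,"x":8,"y":-15.5,"z":3.6,"spin":0}]';python3 -m jog '[{"fingers":1,"x":2,"y":0,"z":0,"spin":0},{"fingers":1,"x":4,"y":0,"z":0,"spin":0},{"fingers":1,"x":5.5,"y":0,"z":0,"spin":0},{"fingers":1,"x":5.8,"y":0,"z":0,"spin":0},{"fingers":1,"x":5.8,"y":0,"z":0,"spin":0}]';python3 -c "
from h import *
go(.295,-.265,.047)"
```

```text
time: 5.25
tool_pos: [0.2936, -0.2644, 0.2623]
tool_rot: [0.636, 1.571, -0.962]
contact_force: [-0.2, 1.0, -0.8]
opening: 0.0599
time: 5.88
tool_pos: [0.2944, -0.2642, 0.2053]
tool_rot: [-2.46, 1.57, 2.227]
contact_force: [0.6, -0.8, 0.3]
opening: 0.0598
grasp [ 0.2943 -0.2641  0.0461] jaw -91.5 -> x -0.09 y 0.07 z 0.09 spin 0.0 q6 0.67
```

```bash
python3 -m jog '[{"fingers":1,"x":0.2,"y":0,"z":0,"spin":0},{"fingers":1,"x":0.2,"y":0,"z":0,"spin":0}]';python3 -m jog '[{"fingers":0,"x":0,"y":0,"z":0,"spin":0},{"fingers":0,"x":0,"y":0,"z":0,"spin":0},{"fingers":0,"x":0,"y":0,"z":0,"spin":0},{"fingers":0,"x":-4,"y":0,"z":0,"spin":0},{"fingers":0,"x":-9,"y":0,"z":0,"spin":0}]';python3 -c "
from h import *
go(.449,-.232,.17)"
```

```text
time: 6.12
tool_pos: [0.2947, -0.2645, 0.2041]
tool_rot: [0.648, 1.569, -0.949]
contact_force: [-0.0, 0.2, 1.4]
opening: 0.0596
time: 6.75
tool_pos: [0.2943, -0.2641, 0.294]
tool_rot: [-2.454, 1.568, 2.233]
contact_force: [1.1, -0.8, 0.4]
opening: 0.092
grasp [ 0.294  -0.2638  0.1348] jaw -91.5 -> x -3.54 y 15.41 z -3.58 spin 0.0 q6 0.67
```

```bash
python3 -m jog '[{"fingers":0,"x":-3.5,"y":0,"z":0,"spin":0},{"fingers":0,"x":-3.5,"y":5.5,"z":-1.5,"spin":0},{"fingers":0,"x":-3.5,"y":10.5,"z":-3.5,"spin":0},{"fingers":0,"x":-3.5,"y":10.5,"z":-3.5,"spin":0},{"fingers":0,"x":-3.5,"y":10.5,"z":-3.5,"spin":0}]';python3 - <<'E'
from h import *
go(.449,-.232,.17)
d=cam("wrist"); find(d,["timer_top","start_top","platter","power_mark"])
c=np.array(d["color"])[:,:,::-1]; u=topix(d,[.449,-.232,.087]); print(u)
np.save("w3.npy",np.array(d["color"]))
x,y=int(u[0]),int(u[1]); y0=max(0,y-130); cv2.imwrite("pics/dial.png",cv2.resize(c[y0:y+110,x-100:x+100],None,fx=2.4,fy=2.4,interpolation=cv2.INTER_CUBIC)); print(x-100,y0)
P=toworld(d,robot.look_for("platter",d)[0]["xy"],.036);print(P)
print(toworld(d,robot.look_for("start_top",d)[0]["xy"],.058))
print(toworld(d,robot.look_for("timer_top",d)[0]["xy"],.087))
t=cam("top"); find(t,["cup"]); r=robot.look_for("cup",t)
if r: print(toworld(t,r[0]["xy"],.05))
E
```

```text
time: 7.38
tool_pos: [0.4001, -0.2318, 0.3282]
tool_rot: [-1.949, 1.569, 2.739]
contact_force: [-0.6, -0.8, -0.7]
opening: 0.0921
grasp [ 0.3999 -0.2317  0.169 ] jaw -91.4 -> x -0.10 y 4.91 z -0.09 spin 0.0 q6 0.90
timer_top [([324.0, 149.0], 0.62)]
start_top [([329.0, 12.0], 0.85)]
platter [([206.0, 103.0], 0.96)]
power_mark [([324.0, 135.0], 0.82), ([503.0, 44.0], 0.33)]
[323.3, 149.6]
223 19
[ 0.48416469 -0.13208509  0.036     ]
[ 0.54538688 -0.2381856   0.058     ]
[ 0.44938546 -0.2327915   0.087     ]
cup []
```

View pics/dial.png

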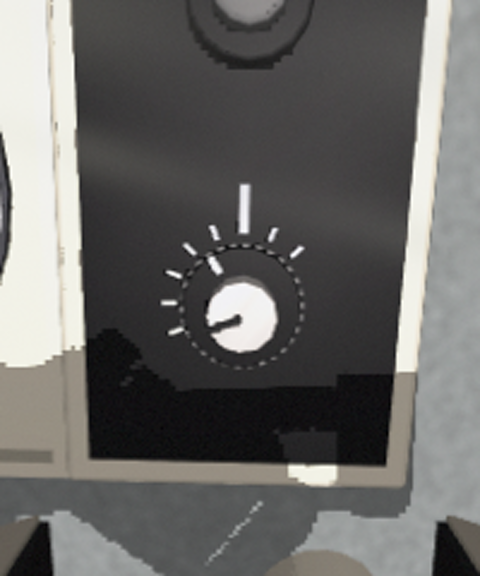

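The dial crop shows the knob top at (242,315) with its line pointing to the first tick, so the timer is at about 0. The long tick is straight up at (245,208), and the ring's mark is at (215,265). I need about +115° clockwise, so I'll pre-spin -60° and then grip only the inner knob.

```bash
python3 -m jog '[{"fingers":0,"x":0,"y":2,"z":-0.1,"spin":-10},{"fingers":0,"x":0,"y":4.9,"z":-0.1,"spin":-20},{"fingers":0,"x":0,"y":4.9,"z":-0.1,"spin":-30},{"fingers":0,"x":0,"y":4.9,"z":-0.1,"spin":-40},{"fingers":0,"x":0,"y":4.9,"z":-0.1,"spin":-50}]';python3 -m jog '[{"fingers":0.3,"x":0,"y":0,"z":0,"spin":-7},{"fingers":0.3,"x":2,"y":0,"z":0,"spin":-7},{"fingers":0.3,"x":5,"y":0,"z":0,"spin":-7},{"fingers":0.3,"x":6,"y":0,"z":0,"spin":-7},{"fingers":0.3,"x":6,"y":0,"z":0,"spin":-7}]';python3 -c "
from h import *
go(.4492,-.2323,.0905)"
```

```text
time: 8.55
tool_pos: [0.4495, -0.2323, 0.3285]
tool_rot: [-2.611, 1.571, 2.954]
contact_force: [0.3, 0.1, 0.3]
opening: 0.0921
time: 9.18
tool_pos: [0.4494, -0.2324, 0.2684]
tool_rot: [-3.111, 1.57, 2.571]
contact_force: [0.5, 0.3, 0.9]
opening: 0.0642
grasp [ 0.4493 -0.2323  0.1092] jaw -34.5 -> x 1.87 y -0.01 z -0.00 spin 0.0 q6 -0.03
```

```bash
python3 -m jog '[{"fingers":0.3,"x":1,"y":0,"z":0,"spin":0},{"fingers":0.3,"x":1.85,"y":0,"z":0,"spin":0},{"fingers":1,"x":1.85,"y":0,"z":0,"spin":0},{"fingers":1,"x":1.85,"y":0,"z":0,"spin":0},{"fingers":1,"x":1.85,"y":0,"z":0,"spin":0}]' 15;python3 -m jog '[{"fingers":1,"x":0,"y":0,"z":0,"spin":0},{"fingers":1,"x":0,"y":0,"z":0,"spin":0},{"fingers":1,"x":0,"y":0,"z":0,"spin":0}]';python3 -c "
from h import *
go(.4492,-.2323,.0905)"
```

```text
time: 9.8
tool_pos: [0.4495, -0.2324, 0.2504]
tool_rot: [-0.116, 1.57, -0.717]
contact_force: [0.1, 0.1, 0.5]
opening: 0.039
time: 10.18
tool_pos: [0.4488, -0.2319, 0.2502]
tool_rot: [-3.097, 1.568, 2.584]
contact_force: [-4.1, 1.6, 5.6]
opening: 0.0216
grasp [ 0.4485 -0.2317  0.091 ] jaw -34.5 -> x 0.05 y -0.01 z 0.09 spin 0.0 q6 -0.03
```

```bash
python3 -m jog '[{"fingers":1,"x":0,"y":0,"z":0,"spin":8},{"fingers":1,"x":0,"y":0,"z":0,"spin":16},{"fingers":1,"x":0,"y":0,"z":0,"spin":24},{"fingers":1,"x":0,"y":0,"z":0,"spin":32},{"fingers":1,"x":0,"y":0,"z":0,"spin":40}]';python3 -m jog '[{"fingers":1,"x":0,"y":0,"z":0,"spin":8},{"fingers":1,"x":0,"y":0,"z":0,"spin":16},{"fingers":1,"x":0,"y":0,"z":0,"spin":24},{"fingers":1,"x":0,"y":0,"z":0,"spin":32},{"fingers":1,"x":0,"y":0,"z":0,"spin":40}]';python3 -m jog '[{"fingers":1,"x":0,"y":0,"z":0,"spin":8},{"fingers":1,"x":0,"y":0,"z":0,"spin":16},{"fingers":1,"x":0,"y":0,"z":0,"spin":24},{"fingers":1,"x":0,"y":0,"z":0,"spin":32},{"fingers":1,"x":0,"y":0,"z":0,"spin":35}]';python3 -m jog '[{"fingers":1,"x":0,"y":0,"z":0,"spin":0},{"fingers":0.4,"x":0,"y":0,"z":0,"spin":0},{"fingers":0.4,"x":0,"y":0,"z":0,"spin":0},{"fingers":0.4,"x":0,"y":0,"z":0,"spin":0},{"fingers":0.4,"x":-3,"y":0,"z":0,"spin":0}]';python3 -c "
from h import *
go(.400,-.232,.17,88.5)"
```

```text
time: 10.8
tool_pos: [0.449, -0.2322, 0.2502]
tool_rot: [-2.165, 1.569, 2.814]
contact_force: [-3.4, -0.0, 3.7]
opening: 0.0214
time: 11.42
tool_pos: [0.449, -0.2326, 0.2502]
tool_rot: [-0.662, 1.57, -2.665]
contact_force: [-4.7, -2.2, 2.7]
opening: 0.021
time: 12.05
tool_pos: [0.4488, -0.2329, 0.2502]
tool_rot: [0.01, 1.569, -2.601]
contact_force: [-5.6, -3.2, 3.0]
opening: 0.0215
time: 12.68
tool_pos: [0.449, -0.2319, 0.2788]
tool_rot: [-1.168, 1.566, 2.507]
contact_force: [0.9, -0.7, -0.3]
opening: 0.0533
grasp [ 0.4484 -0.2315  0.1196] jaw -149.5 -> x -5.03 y -2.44 z 4.20 spin -58.0 q6 1.98
```

```bash
python3 -m jog '[{"fingers":0,"x":-5,"y":0,"z":0,"spin":-10},{"fingers":0,"x":-5,"y":-2.4,"z":4.2,"spin":-20},{"fingers":0,"x":-5,"y":-2.4,"z":4.2,"spin":-30},{"fingers":0,"x":-5,"y":-2.4,"z":4.2,"spin":-40},{"fingers":0,"x":-5,"y":-2.4,"z":4.2,"spin":-50}]';python3 -m jog '[{"fingers":0,"x":0,"y":0,"z":0,"spin":-8},{"fingers":0,"x":0,"y":0,"z":0,"spin":-8}]';python3 - <<'E'
from h import *
go(.40,-.232,.17)
d=cam("wrist"); find(d,["power_mark"])
c=np.array(d["color"])[:,:,::-1]; x,y,y0=323,149,19
new=c[y0:y+110,x-100:x+100]; old=np.load("w3.npy")[:,:,::-1][y0:y+110,x-100:x+100]
cv2.imwrite("pics/dial2.png",cv2.resize(np.hstack([old[60:190,40:160],new[60:190,40:160]]),None,fx=3.3,fy=3.3,interpolation=cv2.INTER_CUBIC))
E
```

```text
time: 13.3
tool_pos: [0.401, -0.2329, 0.3303]
tool_rot: [1.173, 1.57, -0.558]
contact_force: [-0.2, -0.3, -1.2]
opening: 0.0916
time: 13.55
tool_pos: [0.4011, -0.2329, 0.3302]
tool_rot: [0.999, 1.57, -0.598]
contact_force: [-0.3, 0.0, 0.4]
opening: 0.0919
grasp [ 0.4012 -0.233   0.171 ] jaw -91.5 -> x 0.10 y -0.12 z -0.09 spin 0.0 q6 0.91
power_mark [([324.0, 134.0], 0.9)]
```

View pics/dial2.png

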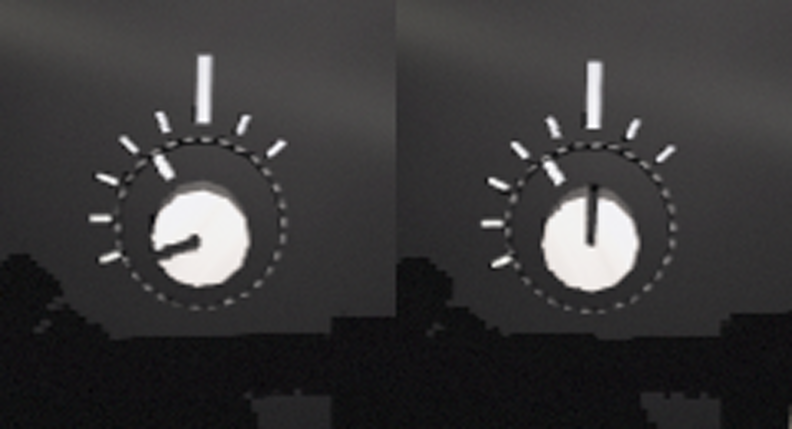

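The timer line is now at the long tick and the ring's mark is where it was before, relative to the ticks. Next, the prints.

```bash
python3 -m jog '[{"fingers":0,"x":-2,"y":-1,"z":-6.2,"spin":0},{"fingers":0,"x":-5,"y":-2,"z":-12.4,"spin":0},{"fingers":0,"x":-6,"y":-2,"z":-18.6,"spin":0},{"fingers":0,"x":-6,"y":-2,"z":-24.8,"spin":0},{"fingers":0,"x":-6,"y":-3,"z":-31,"spin":0}]';python3 -m jog '[{"fingers":0,"x":0,"y":-1,"z":-6.2,"spin":0},{"fingers":0,"x":0,"y":-2,"z":-12.4,"spin":0},{"fingers":0,"x":0,"y":-2,"z":-18.6,"spin":0},{"fingers":0,"x":0,"y":-2,"z":-18.6,"spin":0},{"fingers":0,"x":0,"y":-2,"z":-18.6,"spin":0}]';python3 - <<'E'
from h import *
go(.38,.28,.2)
d=cam("wrist"); find(d,["print_a"]); save(d,"w5.png")
for r in robot.look_for("print_a",d): print(r["xy"],toworld(d,r["xy"],.035))
t=cam("top"); find(t,["cup"])
for r in robot.look_for("cup",t): print(toworld(t,r["xy"],.05))
for r in robot.look_for("print_a",t): print(r["xy"],toworld(t,r["xy"],.035))
E
```

```text
time: 14.28
tool_pos: [0.38, 0.0698, 0.3907]
tool_rot: [1.602, 1.569, 0.002]
contact_force: [1.0, 0.5, -0.6]
opening: 0.0916
time: 14.9
tool_pos: [0.3646, 0.2543, 0.3898]
tool_rot: [-0.625, 1.57, -2.221]
contact_force: [0.4, 0.4, -0.2]
opening: 0.092
grasp [0.3645 0.2541 0.2306] jaw -91.5 -> x 3.06 y 1.48 z -2.63 spin 0.0 q6 2.03
print_a [([337.0, 150.0], 0.91), ([253.0, 167.0], 0.82), ([319.0, 263.0], 0.71)]
[337.4, 149.6] [0.39658931 0.23881307 0.035     ]
[253.0, 167.4] [0.37908084 0.33364295 0.035     ]
[319.2, 263.4] [0.25623488 0.2629915  0.035     ]
cup [([389.0, 252.0], 0.56), ([244.0, 135.0], 0.45)]
[ 0.28617095 -0.25004965  0.05      ]
[0.64195468 0.18493187 0.05      ]
[389.3, 248.0] [ 0.29675627 -0.25324761  0.035     ]
```

View pics/w5.png

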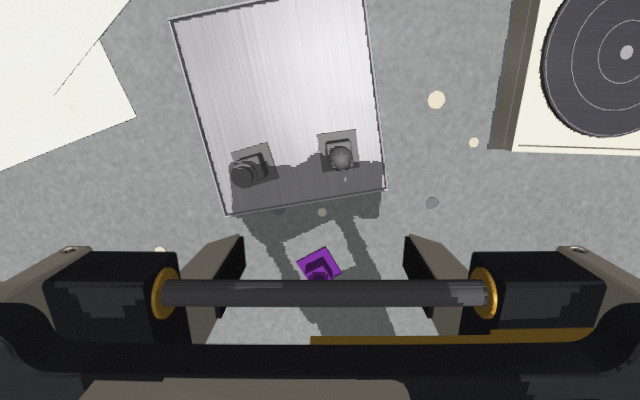

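The two grey prints are at (340,152) and (250,165), and the purple look-alike is at (320,262). I'll get their yaws from the raft corners in an enlarged crop.

Run:
```python
from h import *
d=cam("wrist"); c=np.array(d["color"])[:,:,::-1]
cv2.imwrite("pics/c6.png",cv2.resize(c[115:205,215:375],None,fx=5,fy=5,interpolation=cv2.INTER_CUBIC))
```

```text
(no output)
```

View pics/c6.png

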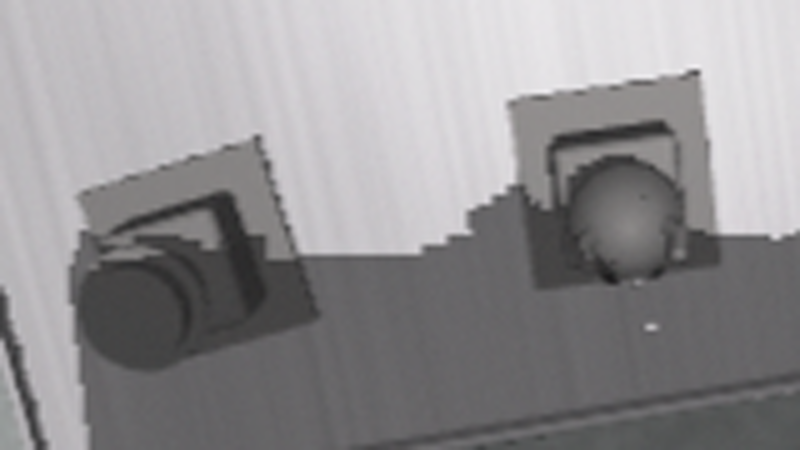

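Run:
```python
from h import *
d=cam("wrist")
def w(p,z=.007): return toworld(d,(215+p[0]/5-.4,115+p[1]/5-.4),z)[:2]
for n,q in [("right",[(510,100),(698,72),(720,262),(537,290)]),("left",[(78,192),(258,138),(320,317)])]:
    q=[w(p) for p in q]; print(n,"centre",(q[0]+q[2])/2, "edges",[np.degrees(np.arctan2(*(b-a)[::-1])).round(1) for a,b in zip(q,q[1:])],[np.linalg.norm(b-a).round(4) for a,b in zip(q,q[1:])])
```

```text
right centre [0.39143189 0.23670705] edges [np.float64(-83.1), np.float64(-173.1), np.float64(97.4)] [np.float64(0.0446), np.float64(0.0457), np.float64(0.045)]
left centre [0.37644057 0.33802743] edges [np.float64(-75.4), np.float64(-165.1)] [np.float64(0.0459), np.float64(0.0455)]
```

```bash
python3 -m jog '[{"fingers":0.2,"x":0,"y":1,"z":0.5,"spin":-10},{"fingers":0.2,"x":0,"y":2.7,"z":1.7,"spin":-20},{"fingers":0.2,"x":0,"y":2.7,"z":1.7,"spin":-30},{"fingers":0.2,"x":0,"y":2.7,"z":1.7,"spin":-40},{"fingers":0.2,"x":0,"y":2.7,"z":1.7,"spin":-50}]' 10;python3 -m jog '[{"fingers":0.2,"x":2,"y":0,"z":0,"spin":-10},{"fingers":0.2,"x":4,"y":0,"z":0,"spin":-20},{"fingers":0.2,"x":6,"y":0,"z":0,"spin":-30},{"fingers":0.2,"x":8,"y":0,"z":0,"spin":-40},{"fingers":0.2,"x":9,"y":0,"z":0,"spin":-48.5}]';python3 - <<'E'
from h import *
go(.391,.237,.030,7)
d=cam("wrist"); find(d,["print_a"])
for r in robot.look_for("print_a",d): print(r["xy"],toworld(d,r["xy"],.035))
print(topix(d,[.391,.237,.035]))
save(d,"w7.png")
E
```

```text
time: 15.98
tool_pos: [0.3916, 0.2364, 0.39]
tool_rot: [-1.208, 1.571, -1.927]
contact_force: [0.5, -1.0, 0.1]
opening: 0.0732
time: 16.6
tool_pos: [0.3913, 0.2364, 0.2991]
tool_rot: [-2.807, 1.569, -2.68]
contact_force: [0.5, 0.1, -0.3]
opening: 0.0734
grasp [0.3911 0.2363 0.1399] jaw 7.3 -> x 10.99 y 0.08 z 0.01 spin 0.3 q6 0.25
print_a [([148.0, 144.0], 0.93), ([323.0, 77.0], 0.88)]
[147.7, 143.5] [0.24383875 0.26933519 0.035     ]
[323.0, 77.4] [0.37764902 0.33602185 0.035     ]
[323.8, 203.6]
```

View pics/w7.png

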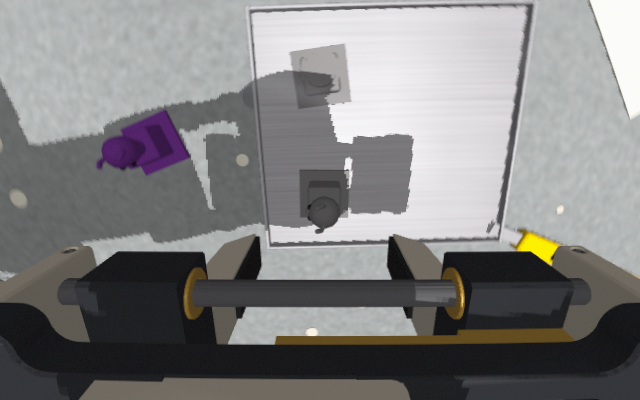

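The print at (323,200) is centred between the fingers and square to them. The purple one (150,145) and the other print (320,77) are clear. Descending.

```bash
python3 -m jog '[{"fingers":0.2,"x":4,"y":0.1,"z":0,"spin":0.3},{"fingers":0.2,"x":8,"y":0.1,"z":0,"spin":0.3},{"fingers":0.2,"x":11,"y":0.1,"z":0,"spin":0.3},{"fingers":0.2,"x":11,"y":0.1,"z":0,"spin":0.3},{"fingers":0.2,"x":11,"y":0.1,"z":0,"spin":0.3}]' 12;python3 -m jog '[{"fingers":1,"x":0,"y":0,"z":0,"spin":0},{"fingers":1,"x":0,"y":0,"z":0,"spin":0},{"fingers":1,"x":0,"y":0,"z":0,"spin":0},{"fingers":1,"x":0,"y":0,"z":0,"spin":0},{"fingers":1,"x":0,"y":0,"z":0,"spin":0}]' 12;python3 -m jog '[{"fingers":1,"x":0,"y":0,"z":0,"spin":0},{"fingers":1,"x":0,"y":0,"z":0,"spin":0},{"fingers":1,"x":-3,"y":0,"z":0,"spin":0},{"fingers":1,"x":-7,"y":0,"z":0,"spin":0},{"fingers":1,"x":-11,"y":0,"z":0,"spin":0}]' 15;python3 -c "
from h import *
go(.478,-.015,.14,-2)"
```

```text
time: 17.38
tool_pos: [0.3919, 0.2379, 0.1913]
tool_rot: [0.209, 1.569, 0.325]
contact_force: [0.5, 0.0, 0.6]
opening: 0.0734
time: 18.0
tool_pos: [0.3913, 0.2376, 0.1901]
tool_rot: [-2.109, 1.571, -1.991]
contact_force: [0.0, -0.5, 1.3]
opening: 0.028
time: 18.62
tool_pos: [0.3911, 0.2376, 0.301]
tool_rot: [-2.768, 1.57, -2.65]
contact_force: [0.8, 0.1, -1.0]
opening: 0.0279
grasp [0.391  0.2375 0.1418] jaw 6.7 -> x 0.19 y -26.10 z 5.68 spin 8.7 q6 0.26
```

```bash
python3 -m jog '[{"fingers":1,"x":0,"y":-5.5,"z":1.2,"spin":2},{"fingers":1,"x":0,"y":-11,"z":2.4,"spin":4},{"fingers":1,"x":0,"y":-16.5,"z":3.6,"spin":6},{"fingers":1,"x":0,"y":-22,"z":4.8,"spin":8},{"fingers":1,"x":0,"y":-26.1,"z":5.7,"spin":8.7}]';python3 -m jog '[{"fingers":1,"x":0,"y":0,"z":0,"spin":0},{"fingers":1,"x":0,"y":0,"z":0,"spin":0}]';python3 -c "
from h import *
go(.478,-.015,.065,-2)
d=cam('wrist');P=robot.look_for('platter',d);print(P, toworld(d,P[0]['xy'],.036) if P else 0)"
```

```text
time: 19.25
tool_pos: [0.4789, -0.0171, 0.3]
tool_rot: [-0.829, 1.571, -0.866]
contact_force: [-0.5, 0.1, -0.1]
opening: 0.0277
time: 19.5
tool_pos: [0.4781, -0.0146, 0.2998]
tool_rot: [2.799, 1.57, 2.764]
contact_force: [0.2, 0.1, -1.3]
opening: 0.0278
grasp [ 0.478  -0.0145  0.1406] jaw -2.0 -> x 7.56 y -0.05 z 0.01 spin 0.0 q6 -0.16
[{'xy': [448.0, 193.0], 'conf': 0.81}] [ 0.58249825 -0.00770652  0.036     ]
```

```bash
python3 -m jog '[{"fingers":1,"x":4,"y":0,"z":0,"spin":0},{"fingers":1,"x":6.5,"y":0,"z":0,"spin":0},{"fingers":1,"x":7.3,"y":0,"z":0,"spin":0},{"fingers":1,"x":7.6,"y":0,"z":0,"spin":0},{"fingers":1,"x":7.6,"y":0,"z":0,"spin":0}]';python3 -c "
from h import *
go(.478,-.015,.065,-2)"
```

```text
time: 20.23
tool_pos: [0.4788, -0.0146, 0.2248]
tool_rot: [-0.179, 1.569, -0.213]
contact_force: [0.1, -1.0, -1.2]
opening: 0.0277
grasp [ 0.479  -0.0147  0.0656] jaw -1.9 -> x 0.06 y -0.04 z -0.10 spin 0.1 q6 -0.16
```

```bash
python3 -m jog '[{"fingers":1,"x":0.15,"y":0,"z":0,"spin":0},{"fingers":1,"x":0.15,"y":0,"z":0,"spin":0}]';python3 -m jog '[{"fingers":0.3,"x":0,"y":0,"z":0,"spin":0},{"fingers":0.3,"x":0,"y":0,"z":0,"spin":0},{"fingers":0.3,"x":0,"y":0,"z":0,"spin":0},{"fingers":0.3,"x":-4,"y":0,"z":0,"spin":0},{"fingers":0.3,"x":-9,"y":0,"z":0,"spin":0}]';python3 -c "
from h import *
go(.376,.337,.14,15)"
```

```text
time: 20.48
tool_pos: [0.4787, -0.0149, 0.2231]
tool_rot: [-0.143, 1.569, -0.178]
contact_force: [1.0, 1.0, 0.3]
opening: 0.0279
time: 21.1
tool_pos: [0.4782, -0.0149, 0.3128]
tool_rot: [3.005, 1.568, 2.971]
contact_force: [1.0, 0.2, 0.0]
opening: 0.064
grasp [ 0.4778 -0.0148  0.1536] jaw -2.0 -> x 1.41 y 34.81 z -11.38 spin -17.0 q6 -0.16
```

```bash
python3 -m jog '[{"fingers":0.2,"x":0,"y":5.7,"z":-1.9,"spin":-4},{"fingers":0.2,"x":0,"y":11.4,"z":-3.8,"spin":-8},{"fingers":0.2,"x":0,"y":17.1,"z":-5.7,"spin":-12},{"fingers":0.2,"x":0,"y":22.8,"z":-7.6,"spin":-17},{"fingers":0.2,"x":0,"y":27,"z":-9,"spin":-17}]';python3 -m jog '[{"fingers":0.2,"x":0,"y":0,"z":0,"spin":0},{"fingers":0.2,"x":0,"y":0,"z":0,"spin":0}]';python3 - <<'E'
from h import *
go(.376,.337,.14,15)
d=cam("wrist"); find(d,["print_a"])
for r in robot.look_for("print_a",d): print(r["xy"],toworld(d,r["xy"],.035))
print(topix(d,[.376,.337,.007]))
save(d,"w8.png")
E
```

```text
time: 21.72
tool_pos: [0.3968, 0.2601, 0.3126]
tool_rot: [0.357, 1.571, 0.621]
contact_force: [0.4, 0.2, 0.4]
opening: 0.0738
time: 21.98
tool_pos: [0.3978, 0.2578, 0.3124]
tool_rot: [-2.185, 1.57, -1.922]
contact_force: [0.4, 0.1, -0.4]
opening: 0.0735
grasp [0.3978 0.2577 0.1532] jaw 15.1 -> x 1.32 y 8.22 z -0.04 spin 0.1 q6 0.15
print_a [([150.0, 140.0], 0.98), ([325.0, 99.0], 0.68)]
[149.8, 139.6] [0.24204998 0.27076075 0.035     ]
[324.9, 99.1] [0.37662339 0.34020694 0.035     ]
[323.2, 102.9]
```

View pics/w8.png

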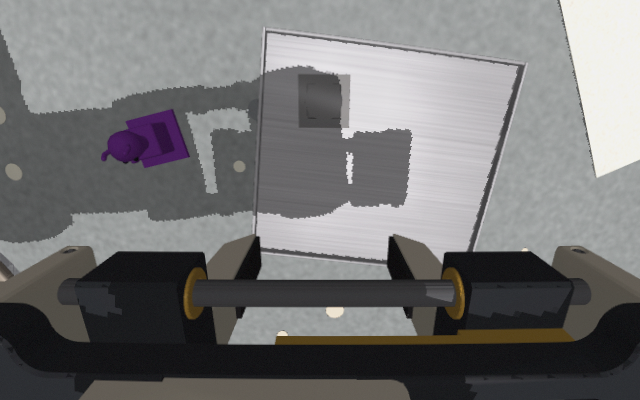

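The hat print's raft is centred at (324,101) and square to the jaws, exactly as predicted.

```bash
python3 -m jog '[{"fingers":0.2,"x":0,"y":4,"z":0,"spin":0},{"fingers":0.2,"x":0,"y":8.2,"z":0,"spin":0},{"fingers":0.2,"x":4,"y":8.2,"z":0,"spin":0},{"fingers":0.2,"x":8,"y":8.2,"z":0,"spin":0},{"fingers":0.2,"x":8,"y":8.2,"z":0,"spin":0}]' 12;python3 -m jog '[{"fingers":0.2,"x":2,"y":0,"z":0,"spin":0},{"fingers":0.2,"x":4.2,"y":0,"z":0,"spin":0},{"fingers":0.2,"x":4.2,"y":0,"z":0,"spin":0},{"fingers":1,"x":4.2,"y":0,"z":0,"spin":0},{"fingers":1,"x":4.2,"y":0,"z":0,"spin":0}]' 12;python3 -m jog '[{"fingers":1,"x":0,"y":0,"z":0,"spin":0},{"fingers":1,"x":0,"y":0,"z":0,"spin":0},{"fingers":1,"x":0,"y":0,"z":0,"spin":0},{"fingers":1,"x":0,"y":0,"z":0,"spin":0},{"fingers":1,"x":0,"y":0,"z":0,"spin":0}]' 12;python3 -c "
from h import *
go(.376,.337,.030,15)"
```

```text
time: 22.75
tool_pos: [0.3763, 0.336, 0.2304]
tool_rot: [-2.8, 1.564, -2.539]
contact_force: [0.4, 0.0, 0.4]
opening: 0.0736
time: 23.38
tool_pos: [0.3771, 0.3374, 0.1919]
tool_rot: [0.279, 1.569, 0.541]
contact_force: [-0.1, 0.3, -0.6]
opening: 0.058
time: 24.0
tool_pos: [0.3766, 0.3373, 0.1906]
tool_rot: [-1.016, 1.571, -0.754]
contact_force: [0.0, -1.2, 2.3]
opening: 0.0281
grasp [0.3766 0.3373 0.0314] jaw 15.0 -> x 0.14 y -0.01 z -0.06 spin 0.0 q6 0.32
```

```bash
python3 -m jog '[{"fingers":1,"x":0,"y":0,"z":0,"spin":0},{"fingers":1,"x":-3,"y":0,"z":0,"spin":0},{"fingers":1,"x":-7,"y":0,"z":0,"spin":0},{"fingers":1,"x":-11,"y":0,"z":0,"spin":0},{"fingers":1,"x":-15,"y":0,"z":0,"spin":0}]' 15;python3 - <<'E'
from h import *
go(.478,-.107,.18,-2)
t=cam("top");save(t,"t9.png"); c=np.array(t["color"])[:,:,::-1]
cv2.imwrite("pics/t9.png",cv2.resize(c[90:290,170:420],None,fx=3,fy=3,interpolation=cv2.INTER_CUBIC))
for n in ["print_a","cup","platter"]:
  for r in robot.look_for(n,t): print(n,r,toworld(t,r["xy"],.036+.03))
E
```

```text
time: 24.62
tool_pos: [0.3764, 0.3371, 0.3416]
tool_rot: [-2.62, 1.57, -2.358]
contact_force: [-0.0, 0.5, -0.8]
opening: 0.0278
grasp [0.3764 0.3371 0.1824] jaw 15.0 -> x 0.25 y -45.52 z -1.70 spin 17.0 q6 0.32
print_a {'xy': [310.8, 187.2], 'conf': 0.72} [ 0.47942706 -0.01756627  0.066     ]
print_a {'xy': [184.5, 217.6], 'conf': 0.66} [0.39147757 0.35767748 0.066     ]
cup {'xy': [390.5, 249.7], 'conf': 0.8} [ 0.29255571 -0.25117087  0.066     ]
platter {'xy': [343.4, 167.1], 'conf': 0.67} [ 0.5391653  -0.11535284  0.066     ]
platter {'xy': [390.3, 251.3], 'conf': 0.65} [ 0.28786677 -0.2504839   0.066     ]
platter {'xy': [243.3, 137.0], 'conf': 0.61} [0.63275329 0.18433416 0.066     ]
```

View pics/t9.png

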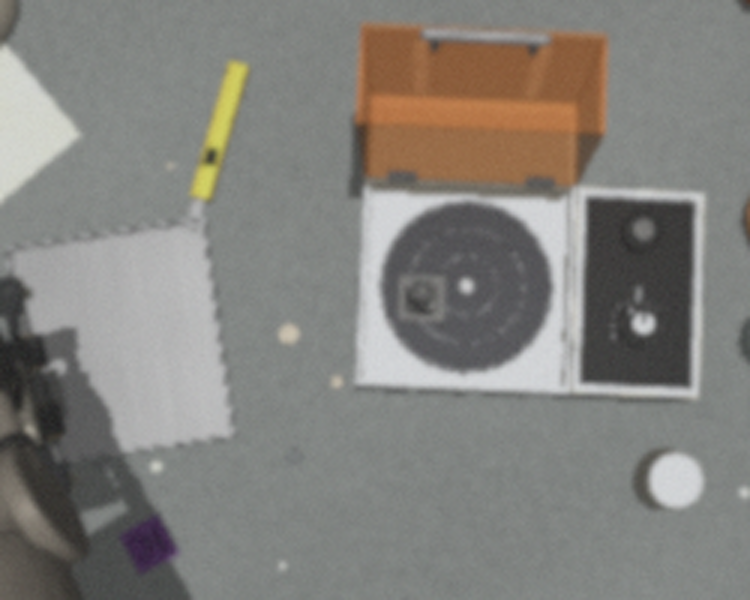

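The first print stands on the turntable at crop (422,297), and the cup is on the bench at (675,480). I'll carry the second print to the right half of the turntable.

```bash
python3 -m jog '[{"fingers":1,"x":0,"y":-5.5,"z":-0.2,"spin":4},{"fingers":1,"x":0,"y":-11,"z":-0.4,"spin":8},{"fingers":1,"x":0,"y":-16.5,"z":-0.6,"spin":12},{"fingers":1,"x":0,"y":-22,"z":-0.8,"spin":15},{"fingers":1,"x":0,"y":-27.5,"z":-1,"spin":17}]';python3 -c "
from h import *
go(.478,-.107,.18,-2)"
```

```text
time: 25.45
tool_pos: [0.438, 0.0674, 0.3391]
tool_rot: [-3.106, 1.568, -3.141]
contact_force: [1.4, -0.0, 0.1]
opening: 0.0276
grasp [0.4375 0.0674 0.1799] jaw -2.0 -> x -0.02 y -17.28 z 4.67 spin -0.0 q6 0.01
```

```bash
python3 -m jog '[{"fingers":1,"x":0,"y":-5.5,"z":1.5,"spin":0},{"fingers":1,"x":0,"y":-11,"z":3,"spin":0},{"fingers":1,"x":0,"y":-17.2,"z":4.7,"spin":0},{"fingers":1,"x":0,"y":-17.2,"z":4.7,"spin":0},{"fingers":1,"x":0,"y":-17.2,"z":4.7,"spin":0}]';python3 -m jog '[{"fingers":1,"x":4,"y":0,"z":0,"spin":0},{"fingers":1,"x":8,"y":0,"z":0,"spin":0},{"fingers":1,"x":10.5,"y":0,"z":0,"spin":0},{"fingers":1,"x":11.4,"y":0,"z":0,"spin":0},{"fingers":1,"x":11.4,"y":0,"z":0,"spin":0}]';python3 -c "
from h import *
go(.478,-.107,.064,-2)"
```

```text
time: 26.08
tool_pos: [0.4788, -0.1043, 0.3391]
tool_rot: [2.731, 1.567, 2.696]
contact_force: [-1.4, -0.9, 0.2]
opening: 0.028
time: 26.7
tool_pos: [0.4792, -0.1035, 0.2265]
tool_rot: [2.797, 1.57, 2.764]
contact_force: [0.5, -0.2, 1.1]
opening: 0.0276
grasp [ 0.4791 -0.1035  0.0673] jaw -1.9 -> x 0.33 y -0.36 z -0.10 spin 0.1 q6 -0.34
```

```bash
python3 -m jog '[{"fingers":1,"x":0.35,"y":0,"z":0,"spin":0},{"fingers":1,"x":0.35,"y":0,"z":0,"spin":0}]';python3 -m jog '[{"fingers":0.4,"x":0,"y":0,"z":0,"spin":0},{"fingers":0.4,"x":0,"y":0,"z":0,"spin":0},{"fingers":0.4,"x":0,"y":0,"z":0,"spin":0},{"fingers":0.4,"x":-4,"y":0,"z":0,"spin":0},{"fingers":0.4,"x":-9,"y":0,"z":0,"spin":0}]';python3 -m jog '[{"fingers":0.4,"x":-6,"y":0,"z":-2,"spin":0},{"fingers":0.4,"x":-12,"y":0,"z":-6,"spin":0},{"fingers":0.4,"x":-18,"y":0,"z":-10,"spin":0},{"fingers":0.4,"x":-18,"y":0,"z":-10,"spin":0}]';python3 - <<'E'
from h import *
go(.675,-.066,.34,-2)
for n in ["top","scene","wrist"]:
    d=cam(n); save(d,"x10%s.png"%n); find(d,["print_a","hood_handle"])
    for r in robot.look_for("print_a",d): print(toworld(d,r["xy"],.07))
E
```

```text
time: 26.95
tool_pos: [0.4795, -0.1044, 0.2237]
tool_rot: [-0.37, 1.569, -0.405]
contact_force: [0.1, 0.3, 0.2]
opening: 0.0278
time: 27.58
tool_pos: [0.479, -0.1044, 0.3133]
tool_rot: [2.832, 1.568, 2.798]
contact_force: [0.6, -0.4, 0.2]
opening: 0.055
time: 28.08
tool_pos: [0.3777, -0.1006, 0.4964]
tool_rot: [-0.455, 1.565, -0.49]
contact_force: [-0.3, 0.3, 0.5]
opening: 0.0548
grasp [ 0.3786 -0.1011  0.3373] jaw -2.0 -> x -0.13 y 4.54 z 29.51 spin 0.0 q6 -0.42
print_a [([307.0, 189.0], 0.59), ([218.0, 271.0], 0.49)]
hood_handle [([331.0, 122.0], 0.88)]
[ 0.47340844 -0.00567013  0.07      ]
[0.23425339 0.25412741 0.07      ]
print_a [([416.0, 314.0], 0.85), ([317.0, 223.0], 0.79), ([321.0, 196.0], 0.56)]
hood_handle [([372.0, 154.0], 0.73), ([257.0, 192.0], 0.67)]
[0.24497647 0.27830466 0.07      ]
[ 0.48665986 -0.00335578  0.07      ]
[ 0.46978994 -0.09300516  0.07      ]
print_a [([396.0, 96.0], 0.8), ([440.0, 248.0], 0.71), ([396.0, 164.0], 0.62)]
hood_handle [([567.0, 146.0], 0.92), ([497.0, 144.0], 0.29)]
[ 0.47261672 -0.01276379  0.07      ]
[ 0.54451571 -0.22628558  0.07      ]
[ 0.47590487 -0.0999659   0.07      ]
```

View pics/x10wrist.png

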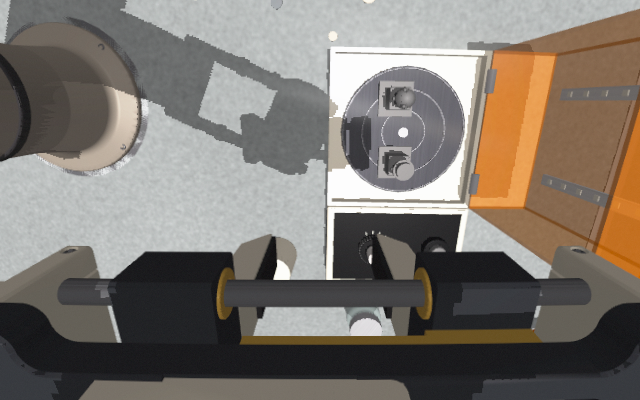

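Both prints stand apart on the turntable, at (400,97) and (398,164), with the open hood on the right. I'll approach the handle from above.

```bash
python3 -m jog '[{"fingers":0.4,"x":-2,"y":1,"z":5,"spin":0},{"fingers":0.4,"x":-3,"y":1,"z":10,"spin":0},{"fingers":0.4,"x":-3,"y":1,"z":15,"spin":0},{"fingers":0.4,"x":-3,"y":1,"z":20,"spin":0},{"fingers":0.4,"x":-3,"y":1,"z":25,"spin":0}]';python3 -m jog '[{"fingers":0.4,"x":0,"y":0,"z":0,"spin":0},{"fingers":0.4,"x":0,"y":0,"z":0,"spin":0}]';python3 - <<'E'
from h import *
go(.675,-.066,.34,-2)
d=cam("wrist"); save(d,"w11.png"); find(d,["hood_handle"])
for ph in (100,104,108,112,116):
    p=np.radians(ph); print(ph,topix(d,[.596-.2548*np.cos(p),-.065,.045+.2548*np.sin(p)]))
E
```

```text
time: 29.3
tool_pos: [0.6313, -0.0995, 0.5226]
tool_rot: [-2.886, 1.57, -2.92]
contact_force: [0.4, -0.9, 0.7]
opening: 0.0552
time: 29.55
tool_pos: [0.6295, -0.0995, 0.5223]
tool_rot: [3.019, 1.569, 2.985]
contact_force: [0.7, -0.4, -0.1]
opening: 0.0552
grasp [ 0.6293 -0.0995  0.3631] jaw -2.0 -> x 2.31 y 3.50 z 4.46 spin 0.0 q6 -0.24
hood_handle [([340.0, 138.0], 0.68)]
100 [338.0, 174.2]
104 [362.4, 172.3]
108 [385.3, 170.1]
112 [406.3, 167.6]
116 [425.1, 165.1]
```

View pics/w11.png

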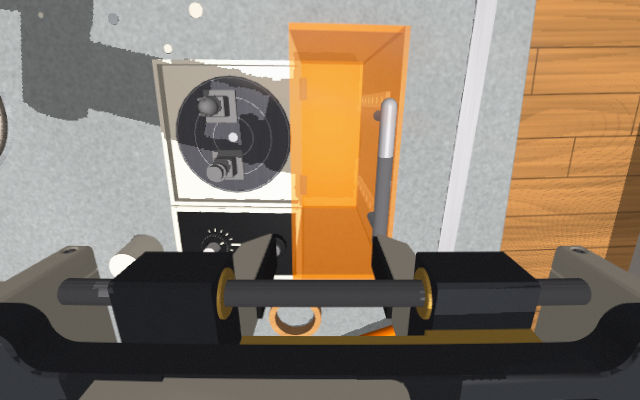

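The handle bar runs from (388,103) to (380,235), centred near (384,168). That puts the hood at φ≈108°, i.e. about 1.6 rad open.

```bash
python3 -c "
from h import *
d=cam('wrist');print(toworld(d,(384.5,168),.287))";python3 -m jog '[{"fingers":0.4,"x":0,"y":1.7,"z":2.2,"spin":0},{"fingers":0.4,"x":0,"y":3.5,"z":4.5,"spin":0},{"fingers":0.4,"x":3,"y":3.5,"z":4.5,"spin":0},{"fingers":0.4,"x":6,"y":3.5,"z":4.5,"spin":0},{"fingers":0.4,"x":7.3,"y":3.5,"z":4.5,"spin":0}]' 15;python3 -m jog '[{"fingers":0.4,"x":0,"y":0,"z":0,"spin":0},{"fingers":1,"x":0,"y":0,"z":0,"spin":0},{"fingers":1,"x":0,"y":0,"z":0,"spin":0},{"fingers":1,"x":0,"y":0,"z":0,"spin":0},{"fingers":1,"x":0,"y":0,"z":0,"spin":0}]';python3 -m jog '[{"fingers":1,"x":0,"y":0,"z":0,"spin":0},{"fingers":1,"x":0,"y":0,"z":0,"spin":0}]';python3 -c "
from h import *
go(.675,-.066,.29,-2)"
```

```text
[ 0.67418406 -0.06402067  0.287     ]
time: 30.32
tool_pos: [0.6749, -0.0661, 0.4494]
tool_rot: [3.039, 1.569, 3.004]
contact_force: [-0.4, 0.6, 0.9]
opening: 0.0552
time: 30.95
tool_pos: [0.6757, -0.0662, 0.4503]
tool_rot: [-0.355, 1.57, -0.39]
contact_force: [0.3, -0.5, 0.0]
opening: 0.0199
time: 31.2
tool_pos: [0.6756, -0.0661, 0.4499]
tool_rot: [-3.132, 1.57, 3.117]
contact_force: [-1.6, -0.7, 0.1]
opening: 0.0104
grasp [ 0.6755 -0.0661  0.2907] jaw -2.0 -> x 0.07 y 0.01 z -0.05 spin 0.0 q6 -0.18
```

```bash
python3 -c "
import numpy as np
f=lambda p:np.array([-np.sin(np.radians(p)),-np.cos(np.radians(p))])*25.48
c=108
for k in range(4):
    print([list(np.round(f(c-i*5)-f(c),1)) for i in range(1,6)],c-25); c-=25"
```

```text
[[np.float64(-0.6), np.float64(-2.1)], [np.float64(-1.0), np.float64(-4.3)], [np.float64(-1.2), np.float64(-6.5)], [np.float64(-1.2), np.float64(-8.8)], [np.float64(-1.1), np.float64(-11.0)]] 83
[[np.float64(0.4), np.float64(-2.2)], [np.float64(0.9), np.float64(-4.3)], [np.float64(1.7), np.float64(-6.4)], [np.float64(2.6), np.float64(-8.5)], [np.float64(3.7), np.float64(-10.4)]] 58
[[np.float64(1.3), np.float64(-1.8)], [np.float64(2.7), np.float64(-3.5)], [np.float64(4.2), np.float64(-5.1)], [np.float64(5.9), np.float64(-6.6)], [np.float64(7.7), np.float64(-7.9)]] 33
[[np.float64(1.9), np.float64(-1.1)], [np.float64(3.9), np.float64(-2.1)], [np.float64(6.0), np.float64(-2.9)], [np.float64(8.1), np.float64(-3.5)], [np.float64(10.3), np.float64(-3.9)]] 8
```

```bash
python3 -m jog '[{"fingers":1,"x":-0.6,"y":0,"z":-2.1,"spin":0},{"fingers":1,"x":-1,"y":0,"z":-4.3,"spin":0},{"fingers":1,"x":-1.2,"y":0,"z":-6.5,"spin":0},{"fingers":1,"x":-1.2,"y":0,"z":-8.8,"spin":0},{"fingers":1,"x":-1.1,"y":0,"z":-11,"spin":0}]' 20; python3 -c "
from h import *
go(.56,-.06,.3,-2)"
```

```text
time: 31.82
tool_pos: [0.5657, -0.0612, 0.4624]
tool_rot: [0.404, 1.565, 0.37]
contact_force: [4.0, 5.5, 0.1]
opening: 0.0106
grasp [ 0.5665 -0.0609  0.3032] jaw -1.9 -> x 0.32 y 0.06 z -0.66 spin 0.1 q6 -0.21
```

```bash
python3 -m jog '[{"fingers":1,"x":0.4,"y":0,"z":-2.2,"spin":0},{"fingers":1,"x":0.9,"y":0,"z":-4.3,"spin":0},{"fingers":1,"x":1.7,"y":0,"z":-6.4,"spin":0},{"fingers":1,"x":2.6,"y":0,"z":-8.5,"spin":0},{"fingers":1,"x":3.7,"y":0,"z":-10.4,"spin":0}]' ; python3 -m jog '[{"fingers":1,"x":1.3,"y":0,"z":-1.8,"spin":0},{"fingers":1,"x":2.7,"y":0,"z":-3.5,"spin":0},{"fingers":1,"x":4.2,"y":0,"z":-5.1,"spin":0},{"fingers":1,"x":5.9,"y":0,"z":-6.6,"spin":0},{"fingers":1,"x":7.7,"y":0,"z":-7.9,"spin":0}]';python3 -c "
from h import *
go(.38,-.06,.18,-2)"
```

```text
time: 32.45
tool_pos: [0.4615, -0.0572, 0.4248]
tool_rot: [0.854, 1.565, 0.82]
contact_force: [3.4, 10.1, 1.3]
opening: 0.01
time: 33.08
tool_pos: [0.3827, -0.0546, 0.347]
tool_rot: [0.98, 1.566, 0.945]
contact_force: [6.1, 11.5, -1.7]
opening: 0.01
grasp [ 0.3831 -0.054   0.1878] jaw -2.0 -> x 0.78 y -0.61 z -0.29 spin -0.0 q6 -0.31
```

```bash
python3 -m jog '[{"fingers":1,"x":1.9,"y":0.2,"z":-1.1,"spin":0},{"fingers":1,"x":3.9,"y":0.3,"z":-2.1,"spin":0},{"fingers":1,"x":5.5,"y":0.3,"z":-2.7,"spin":0},{"fingers":1,"x":7,"y":0.3,"z":-3.1,"spin":0},{"fingers":1,"x":7.2,"y":0.3,"z":-3.1,"spin":0}]';python3 -m jog '[{"fingers":1,"x":0,"y":0,"z":0,"spin":0}]';python3 -c "
from h import *
go(.35,-.055,.118,-2)"
```

```text
time: 33.7
tool_pos: [0.3519, -0.0521, 0.2758]
tool_rot: [-0.897, 1.57, -0.931]
contact_force: [-9.3, 1.3, 31.2]
opening: 0.0096
time: 33.83
tool_pos: [0.3519, -0.0521, 0.2759]
tool_rot: [-0.969, 1.57, -1.004]
contact_force: [-5.1, 0.4, 12.5]
opening: 0.0102
grasp [ 0.3519 -0.0521  0.1167] jaw -2.0 -> x -0.13 y -0.29 z -0.18 spin 0.0 q6 -0.33
```

```bash
python3 -m jog '[{"fingers":0.8,"x":0,"y":0,"z":0,"spin":0},{"fingers":0.8,"x":0,"y":0,"z":0,"spin":0},{"fingers":0.8,"x":-3,"y":0,"z":0,"spin":0},{"fingers":0.8,"x":-8,"y":0,"z":0,"spin":0},{"fingers":0.8,"x":-13,"y":0,"z":0,"spin":0}]';python3 - <<'E'
from h import *
go(.40,-.22,.22,-2)
d=cam("wrist"); save(d,"w12.png"); s=cam("scene"); c=np.array(s["color"])[:,:,::-1]
cv2.imwrite("pics/s12.png",cv2.resize(c[90:290,200:400],None,fx=3,fy=3,interpolation=cv2.INTER_CUBIC))
find(s,["hood_handle"])
yaw=-.035;c0,s0=np.cos(yaw),np.sin(yaw)
f=lambda x,y,z:[.491+c0*x-s0*y,-.0605+s0*x+c0*y,z]
for a in [(-.105,.1075,.135),(-.105,-.1075,.135),(.105,-.1075,.135),(.105,.1075,.135)]: u=topix(s,f(*a)); print([(u[0]-200)*3,(u[1]-90)*3])
E
```

```text
time: 34.45
tool_pos: [0.3519, -0.052, 0.4065]
tool_rot: [2.926, 1.571, 2.892]
contact_force: [2.4, -1.2, -0.3]
opening: 0.0184
grasp [ 0.3519 -0.052   0.2473] jaw -2.0 -> x 2.73 y -16.63 z 5.39 spin 0.0 q6 -0.33
hood_handle [([313.0, 203.0], 0.93)]
[460.80000000000007, 412.20000000000005]
[447.0, 216.29999999999998]
[232.5, 219.90000000000003]
[228.0, 417.0]
```

View pics/s12.png

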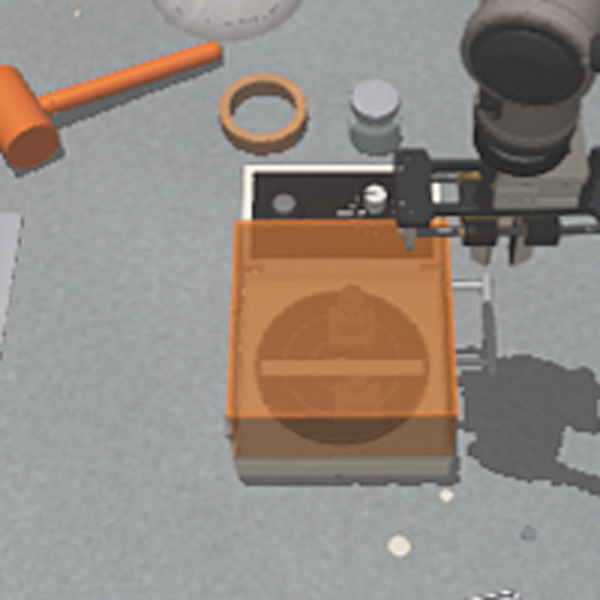

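The scene shows the amber hood down over both prints. Its top corners are at (235,222), (445,222), (455,415) and (230,415), within about 10 px (3 camera pixels) of the predicted shut position. Next, the button.

```bash
python3 -c "
from h import *
go(.544,-.237,.12,-2)"
```

```text
grasp [ 0.3534 -0.0525  0.2479] jaw -2.0 -> x 12.93 y -17.76 z 19.61 spin 0.0 q6 -0.33
```

View pics/w12.png

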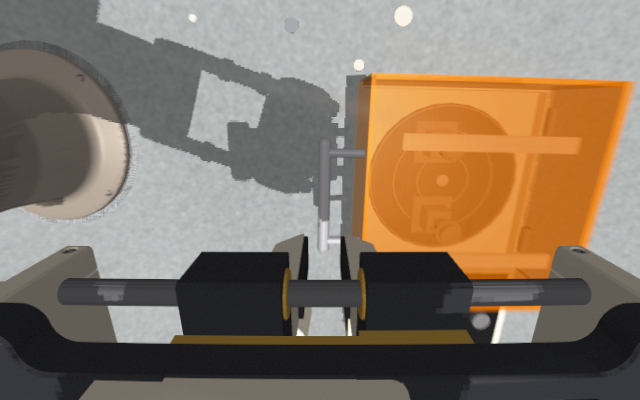

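The hood is shut, with the prints well apart under it at (432,138) and (435,215).

```bash
python3 -m jog '[{"fingers":1,"x":0,"y":-4.4,"z":4,"spin":0},{"fingers":1,"x":0,"y":-8.8,"z":8,"spin":0},{"fingers":1,"x":0,"y":-13.2,"z":12,"spin":0},{"fingers":1,"x":0,"y":-17.8,"z":16,"spin":0},{"fingers":1,"x":0,"y":-17.8,"z":19.6,"spin":0}]';python3 -m jog '[{"fingers":1,"x":5,"y":0,"z":0,"spin":0},{"fingers":1,"x":10,"y":0,"z":0,"spin":0},{"fingers":1,"x":13,"y":0,"z":0,"spin":0},{"fingers":1,"x":13,"y":0,"z":0,"spin":0}]';python3 - <<'E'
from h import *
go(.544,-.237,.08,-2)
d=cam("wrist"); find(d,["start_top","timer_top"]);save(d,"w13.png"); print(topix(d,[.544,-.237,.058]))
for r in robot.look_for("start_top",d): print(toworld(d,r["xy"],.058))
E
```

```text
time: 35.22
tool_pos: [0.5427, -0.24, 0.4023]
tool_rot: [2.905, 1.568, 2.867]
contact_force: [-0.5, -0.2, 0.0]
opening: 0.0003
time: 35.72
tool_pos: [0.5408, -0.2361, 0.2711]
tool_rot: [2.641, 1.563, 2.607]
contact_force: [-0.5, -0.3, -0.5]
opening: 0.0003
grasp [ 0.5397 -0.2355  0.1119] jaw -2.0 -> x 3.19 y -0.15 z 0.46 spin 0.0 q6 -0.51
start_top [([332.0, 226.0], 0.82)]
timer_top [([179.0, 239.0], 0.62)]
[330.5, 230.2]
[ 0.54487838 -0.23403041  0.058     ]
```

```bash
python3 -m jog '[{"fingers":1,"x":0,"y":0,"z":0.4,"spin":0},{"fingers":1,"x":2,"y":0,"z":0.4,"spin":0},{"fingers":1,"x":3,"y":0,"z":0.4,"spin":0},{"fingers":1,"x":3.4,"y":0,"z":0.4,"spin":0},{"fingers":1,"x":3.4,"y":0,"z":0.4,"spin":0}]';python3 -m jog '[{"fingers":1,"x":0.2,"y":0,"z":0,"spin":0},{"fingers":1,"x":0.2,"y":0,"z":0,"spin":0}]';python3 -m jog '[{"fingers":1,"x":0.2,"y":0,"z":0,"spin":0},{"fingers":1,"x":0.2,"y":0,"z":0,"spin":0}]';python3 -m jog '[{"fingers":1,"x":0.2,"y":0,"z":0,"spin":0},{"fingers":1,"x":0.2,"y":0,"z":0,"spin":0}]'
```

```text
time: 36.55
tool_pos: [0.546, -0.2367, 0.244]
tool_rot: [-0.532, 1.569, -0.567]
contact_force: [-5.7, 3.2, 17.8]
opening: 0.0006
time: 36.8
tool_pos: [0.5459, -0.2367, 0.2438]
tool_rot: [-0.548, 1.568, -0.582]
contact_force: [-10.1, 5.7, 28.4]
opening: 0.0004
time: 37.05
tool_pos: [0.5459, -0.2366, 0.2435]
tool_rot: [-0.562, 1.567, -0.596]
contact_force: [-13.6, 6.0, 40.5]
opening: 0.0007
time: 37.3
tool_pos: [0.5458, -0.2366, 0.2432]
tool_rot: [-0.572, 1.566, -0.606]
contact_force: [-17.1, 10.0, 51.8]
opening: 0.0008
```

The force is stiff at a tip height of about 0.065. I'll back off and watch the force ramp, to tell a button spring from a collar.

```bash
python3 -m jog '[{"fingers":1,"x":-1,"y":0,"z":0,"spin":0},{"fingers":1,"x":-2,"y":0,"z":0,"spin":0},{"fingers":1,"x":-2,"y":0,"z":0,"spin":0}]';python3 - <<'E'
from h import *
d=cam("wrist"); c=np.array(d["color"])[:,:,::-1]; cv2.imwrite("pics/w14.png",cv2.resize(c[150:300,230:430],None,fx=4,fy=4,interpolation=cv2.INTER_CUBIC))
E
for i in 1 2 3 4 5; do python3 -m jog '[{"fingers":1,"x":0.25,"y":0,"z":0,"spin":0},{"fingers":1,"x":0.25,"y":0,"z":0,"spin":0}]' | grep -E "pos|contact"; done
```

```text
time: 37.67
tool_pos: [0.5461, -0.237, 0.2558]
tool_rot: [-0.538, 1.569, -0.572]
contact_force: [0.8, -0.1, -0.9]
opening: 0.0008
tool_pos: [0.5456, -0.2367, 0.2516]
contact_force: [-0.3, -0.4, -0.6]
tool_pos: [0.5458, -0.2368, 0.2499]
contact_force: [-0.1, -0.0, 1.0]
tool_pos: [0.5458, -0.2368, 0.2477]
contact_force: [-1.0, 0.4, 3.4]
tool_pos: [0.5458, -0.2368, 0.2452]
contact_force: [-1.5, -0.1, 4.3]
tool_pos: [0.5458, -0.2368, 0.2441]
contact_force: [-4.6, 2.3, 14.4]
```

View pics/w14.png

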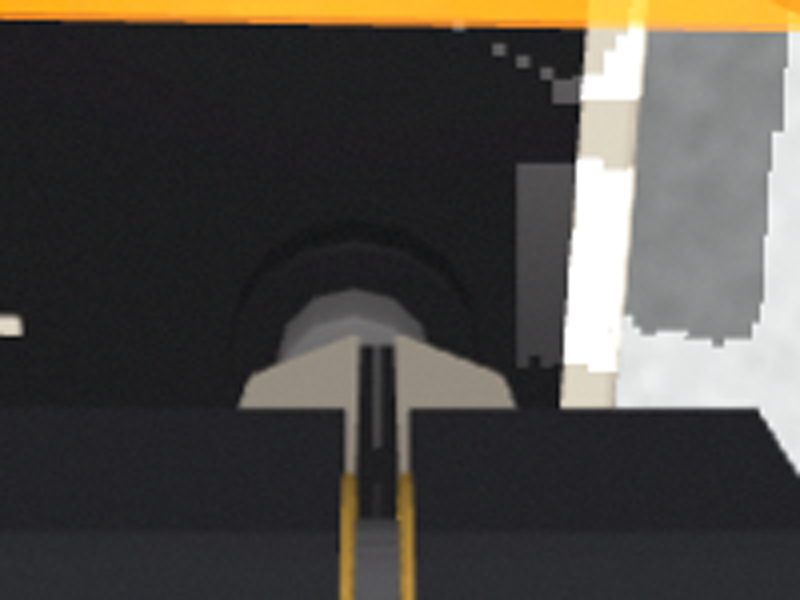

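The spring ramp goes from 1 to 4.3 N over about 6 mm and then hits a hard stop, so the button was fully pressed. Next I'll retract and make the final check.

```bash
python3 -m jog '[{"fingers":1,"x":-3,"y":0,"z":0,"spin":0},{"fingers":1,"x":-8,"y":0,"z":0,"spin":0},{"fingers":1,"x":-13,"y":0,"z":0,"spin":0},{"fingers":1,"x":-18,"y":0,"z":0,"spin":0}]';python3 -m jog '[{"fingers":1,"x":0,"y":-5,"z":-6,"spin":0},{"fingers":1,"x":0,"y":-10,"z":-12,"spin":0},{"fingers":1,"x":0,"y":-15,"z":-18,"spin":0},{"fingers":1,"x":0,"y":-20,"z":-24,"spin":0}]';python3 - <<'E'
from h import *
s=cam("scene"); c=np.array(s["color"])[:,:,::-1]
t=cam("top"); c2=np.array(t["color"])[:,:,::-1]
a=cv2.resize(c[90:290,200:400],(500,500),interpolation=cv2.INTER_CUBIC); b=cv2.resize(c2[130:280,280:440],(300,281),interpolation=cv2.INTER_CUBIC)
m=np.zeros((500,800,3),np.uint8); m[:,:500]=a; m[:281,500:]=b; cv2.imwrite("pics/end.png",m)
E
```

```text
time: 39.48
tool_pos: [0.5457, -0.2367, 0.4237]
tool_rot: [2.685, 1.57, 2.651]
contact_force: [1.1, -0.6, 0.1]
opening: 0.0006
time: 39.98
tool_pos: [0.3467, -0.391, 0.4223]
tool_rot: [-0.939, 1.571, -0.973]
contact_force: [1.3, -0.2, 0.1]
opening: 0.0004
```

View pics/end.png

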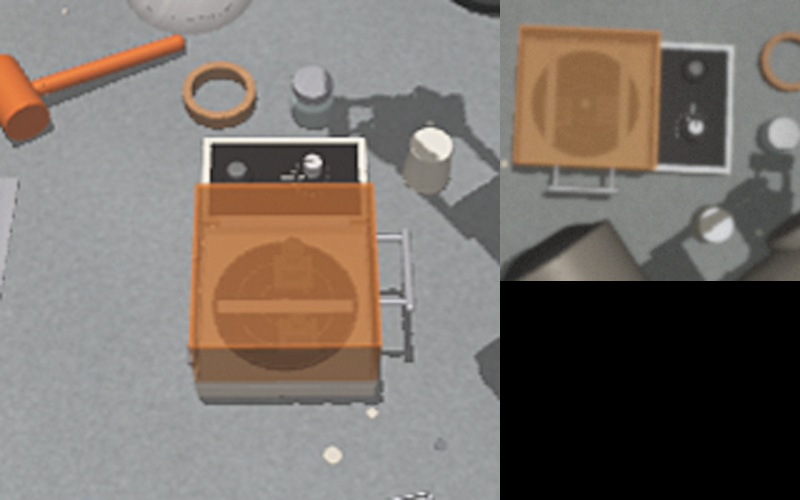

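The hood is shut, the cup stands on the bench at (430,160), the tape and putty jar look untouched, and the timer line still points to the long tick and the button.

```bash
python3 -c "
from cell import robot
print(robot.hand_in())"
```

```text
the job is handed in; nothing more can be done
None
```

The job is handed in at about 40 s of the 210 s; the hand-in itself gives no verdict.

- **Prints:** Two grey prints were present, one of them the brimmed hat. Both went onto the turntable about 9 cm apart at 12–15 N grip, and the purple look-alike stayed where it was. The last wrist view, before the button press, showed both well apart under the shut hood.
- **Cup and dial:** The cup stands on the bench in front of the deck. The timer's line is at the long tick, and in before/after crops the ring's mark had not moved.
- **Hood:** It was closed by its handle, pressed down to firm contact, and looked flush in the pictures. I did not measure the hinge angle directly.
- **Start button:** My first press was deeper than needed and reached about 52 N vertical (about 55 N in all) at the closed fingertips, under the 120 N wrist limit. A slower second press gave a spring ramp of 1 to 4.3 N over about 6 mm and then a hard stop, so it was fully down.
- **Left alone:** The tape and putty jar look unmoved in the final pictures. I did not check the cutter at the end, but the arm never went near it.

No checks failed or disagreed beyond that first hard press. The first move command was refused because its rows lacked keys, which cost no movement.

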